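# Swing the filling spout over the jug and clamp it

## Task

On the small filling stand, push the swivel spout round with a fingertip until its outlet is centred over the mouth of the jug with the handle, leaving every vessel standing where it is. Then push the dark clamp lever on top of the column clockwise (seen from above) until it is fully home against its stop, so that the spout stays set. Nothing is to be picked up or moved along the bench, and nothing else on it may be disturbed.

Things in the scene. Friction and masses are not known exactly. Their poses are not given: they have to be found in the camera images.
- column (a point): Axis of the fixed steel stand's column, 190 mm above the bench (height of the spout tube). Base plate 130 mm square, 12 mm thick; column 34 mm in diameter; the clamp lever's 38 mm hub on its top ends 247 mm up. Axes are the stand's: z up; mid-swing of the spout is along -y. A 62 mm feed stub with a 50 mm flange leaves the column along +y, 60 mm above the bench.
- spout (a joint): Angle of the spout about the column (rad), growing counterclockwise from above, -1.25 to 1.25 between stops; at q the spout points along (sin q, -cos q) in the stand's x, y. It turns stiffly (about 0.2 N m: 1 to 2 N at its outer half) and stays where it is left. It starts between two of the vessels. The clamp lever does not alter how it turns.
- spout_tip (a point): Centre of the spout's outlet. The spout is a level steel tube 18 mm in diameter, its axis 190 mm above the bench, running 170 mm out from the column axis, where it bends straight down; this outlet is at its lower end, 141 mm above the bench and 170 mm from the column axis.
- clamp (a joint): Angle of the clamp lever about the column (rad): 0 slack, 1.4 fully home at its hard stop; it grows CLOCKWISE from above and stays where it is left (about 0.12 N m, under 2 N near its end). It points along (cos a, sin a), a = 2.27 - value, in the stand's x, y: on the +y side, away from the spout. It starts at 0 to 0.3.
- clamp_tip (a point): Centre of the 24 mm black ball at the clamp lever's end, 88 mm from the column axis and 235 mm above the bench. The lever is a level dark bar, 14 mm in diameter, from hub to ball.
- jug: The jug: open steel vessel 84 mm across the mouth, 110 mm high, the only one with a handle (at its +y side, standing out about 40 mm); loose. Origin: centre of its underside, on the mouth's axis. It stands at any one of three places under the spout's circle (spout angle about -0.75, 0 or 0.75), within about 6 mm of the 170 mm circle.
- beaker: Straight narrow steel beaker without handle, 72 mm across, 120 mm high, loose, at another of the three places; origin: centre of its underside. Bystander.
- bowl: Low wide steel bowl, 100 mm across, 55 mm high, loose, at the third place; origin: centre of its underside. Bystander.
- bung_a: Cork barrel bung, 50 mm across, 40 mm high, near the stand's base; origin: centre of its underside. Bystander.
- bung_b: Another such bung, on the open bench to the right. Bystander.
- mallet: Wooden-handled rubber mallet, 260 mm long, lying at the right. Bystander.
- jar: Glass jar with steel lid, 80 mm across, 90 mm high, at the left; origin: centre of its underside. Bystander.
There are look-alikes about, which are no part of the job. Leave any blue or pink look-alike of the jug alone.

How it is judged (in metres and radians):
On the way, in this order (a step that is already met when the one before it is completed fails the run):
1. the spout's outlet is over the middle of the jug's mouth, with the clamp lever still slack (horizontal distance between spout_tip and jug below 0.022 m and value of joint clamp below 0.8 rad), for 0.2 s.
2. the clamp lever is fully home (horizontal distance between spout_tip and jug below 0.022 m and value of joint clamp above 1.3 rad), for 0.2 s.
At the end, for the whole second after the job is handed in: The spout's outlet is within 22 mm, seen from above, of the axis of the jug with the handle; the clamp lever is home (over 1.3 of 1.4 rad); the three vessels stand upright within 15 mm of where they stood at the start, and the other loose things within 20 mm (all of step 2 and linear speed of jug below 0.01 m/s and angle between each of jug, beaker, bowl's own z axis and vertical below 0.1 rad and distance of each of jug, beaker, bowl from where it was at the start of the episode below 0.015 m and distance of each of bung_a, bung_b, mallet, jar from where it was at the start of the episode below 0.02 m); the robot touches nothing.
It fails at once if a vessel is lifted, pushed more than 15 mm or tipped (distance of any of jug, beaker, bowl from where it was at the start of the episode above 0.015 m or angle between any of jug, beaker, bowl's own z axis and vertical above 0.25 rad).
It fails at once if the clamp lever is turned home while the spout is not over the jug (value of joint clamp above 0.8 rad and not (horizontal distance between spout_tip and jug below 0.022 m)).
It fails at once if another thing on the bench is moved more than 20 mm (distance of any of bung_a, bung_b, mallet, jar from where it was at the start of the episode above 0.02 m).
It also fails if it takes over 54 s, if anything falls off the work surface, if the arm or the gripper's body presses on something with over 40 N, if the wrist force passes 120 N, or if a joint passes its speed limit or range.

## Robot

A 6-joint arm with a two-finger parallel gripper is mounted at the origin on the work surface. World frame = base frame: x ahead of the robot, y to its left, z up, the work surface at z = 0. Lengths are in mm, angles in rad, forces in N, time in s.
With the tool pointing down it reaches from about 350 to 975 mm from the base axis. Payload 7.1 kg.
Tool frame: the origin (TCP) lies midway between the tips of the shut fingers; the grasp point (between the pads) lies 19 mm behind it; z points along the fingers, y is the line along which they close (so a half turn about z gives the same grasp; the last joint's range is limited). The gripper opens to 88 mm and grips with 3 to 60 N. Pads are 20 mm wide; open, the fingers measure 115 mm over their backs; the gripper's body (75 mm by 178 mm) begins 61 mm behind the grasp point.
Start: joints at [1.18, 0.423, 1.63, -0, 1.089, -0.019], TCP at [227.026, 582.292, 222.675] pointing down, gripper open.
Joint ranges: [-3, 3], [-0.9, 2.11], [0.09, 2.58], [-1.31, 4.45], [0.11, 2.69], [-2.54, 2.54]. Speed limits (rad/s): [2.39, 2.39, 3.01, 3.14, 3.14, 3.14].

## Interface

Orientations are given as a rotation vector (axis times angle).
In Python, from workcell import get_obs, get_image, camera_params, close_job gives the robot as it stands.
- The arm moves only by the shell command python3 -m creep 'ROWS' [OPENING]. ROWS is a JSON object of lists of equal length, an entry for each row: "delta_pos": the shift along the tool's x, y, z in m, a list of three; "twist": the turn, a rotation vector about the tool's x, y, z in degrees, a list of three. A call has 1 to 20 rows; each row shifts and turns the commanded pose from where the row before left it, along the tool's axes as they then stand; what a row does not reach is not made up. A row lasts 1/12 s, in which the tool goes at most 41.7 mm and 7.16 degrees, less where a joint would pass 70% of its speed; a pose out of reach is approached as far as the arm can. A call with a gripper value outside its range is refused whole. OPENING is the opening, from 0 (shut) to 1 (fully open), set as the call begins (- or left out, the last holds). The fingers move at their own pace and stop on an object; the grip force is fixed at half the most. Time passes only in rows, so rows that do not move let the fingers close. It gives the time, the measured TCP pose, the force, the opening and the grip force at its end, in the units of the state.
- get_obs(): the state, without advancing time (a new reading comes with each control period).
- get_image(name): name is "scene" or "top" or "wrist"; returns (picture, depth): 400x640x3 uint8, red, green, blue; 400x640 float32, mm along the optical axis (not along the pixel's ray), 0 where there is no reading.
- camera_params(name): a dict with "camera_matrix" (3x3 intrinsics, pixels), "extrinsics" (4x4, takes a point from camera to world coordinates). Camera axes: x right, y down, z forward; pixel columns grow to the right and rows downward; lengths in mm; the calibration is good to about 2 mm. A picture is of the moment at which its call begins: read the wrist's pose just before it. camera_params takes no time and is no camera call; for the wrist camera it gives the pose at the moment of the call.
- close_job(): hands the job in; it is judged then, once.
The state is a dict: "t": time; "qpos": joint angles; "qvel": joint speeds; "joint_torque": joint torques, N m; "ee_pos": TCP position; "orientation": TCP orientation; "ft_force": force on the tool from outside, world axes, zero at the start; "moment": the same for the moment, N m; "width": finger opening in mm; "grasp_force": force on a finger pad.
Only numpy, scipy, OpenCV 4.12 (cv2) and the standard library are available. Lean on these libraries where they do the work, as an engineer would, in place of code of your own. Each camera call takes 0.05 s, during which the arm holds its last target. There are 200 camera calls.

## Working session

There is one attempt and no reset: what is moved stays moved. The work goes in short steps, Python scripts to look and compute and a shell command to move; the robot and the scene stay as the last step left them, time stands still between calls to the robot, and variables do not carry over. Pictures are saved under pics/ and viewed, at most 10 in all, crops included, and the job is handed in when it is done.

```bash
mkdir -p pics; ls; python3 - <<'E'
from workcell import *
import cv2,numpy as np
for n in("scene","top"):
    im,d=get_image(n); cv2.imwrite(f"pics/{n}0.png",im[:,:,::-1]); np.savez(f"pics/{n}0.npz",im=im,d=d,**camera_params(n))
    p=camera_params(n); print(n,p["camera_matrix"].round(1).tolist(),p["extrinsics"].round(3).tolist(),(d>0).mean())
print(get_obs())
E
```

```text
pics
scene [[407.5, 0.0, 312.1], [0.0, 407.5, 202.0], [0.0, 0.0, 1.0]] [[0.304, 0.735, -0.606, 1192.68], [0.953, -0.242, 0.185, -162.517], [-0.011, -0.633, -0.774, 963.351], [0.0, 0.0, 0.0, 1.0]] 0.9958828125
top [[468.3, 0.0, 317.4], [0.0, 468.3, 199.2], [0.0, 0.0, 1.0]] [[0.007, -0.999, 0.05, 495.259], [-1.0, -0.006, 0.018, 21.029], [-0.018, -0.05, -0.999, 1237.66], [0.0, 0.0, 0.0, 1.0]] 0.99612890625
{'t': 0.1, 'qpos': array([ 1.18002196e+00,  4.23743010e-01,  1.63059466e+00,  1.20784476e-05,
        1.08858102e+00, -1.90239065e-02]), 'qvel': array([ 0.00189714, -0.0012514 , -0.00210739, -0.00038303,  0.00336715,
        0.00059995]), 'joint_torque': array([-1.98395228e-04, -5.45617461e+01, -2.74325877e+01,  6.44960697e-02,
        1.87182584e-02, -6.04762022e-05]), 'ee_pos': array([226.83053407, 581.86257958, 222.00022284]), 'orientation': array([-5.80544292e-01, -3.08720061e+00,  2.03575797e-03]), 'ft_force': array([-0.3190297 ,  0.48517219, -0.00454028]), 'moment': array([-0.00471513, -0.03871633,  0.01256545]), 'grasp_force': 0.0, 'width': 87.78683353164863}
```

View pics/top0.png

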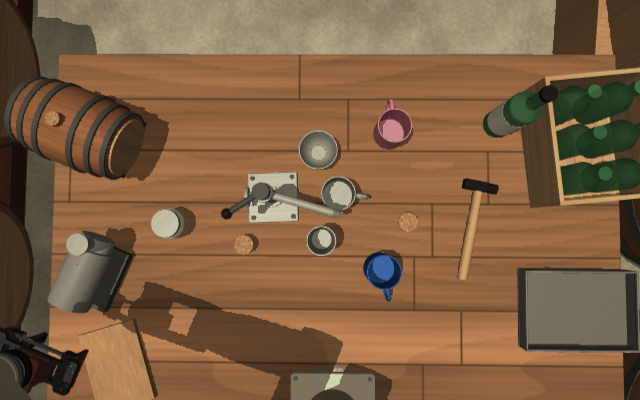

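View pics/scene0.png

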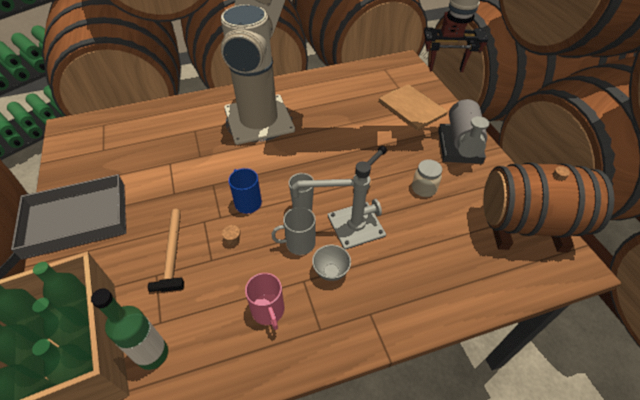

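The top view shows the stand hub near (263,193) with the clamp ball at (227,213) and the spout running to about (338,211). The jug with the handle is at (340,193), the bowl at (319,150) and the beaker at (322,240). The bungs are at (243,244) and (408,222). In the scene view the hub is at (362,170), the ball at (381,150), the spout end at (298,183) and the jug at (299,230).

```bash
cat > h.py <<'E'
import numpy as np
def cloud(n):
    z=np.load(f"pics/{n}.npz"); K=z["camera_matrix"];E=z["extrinsics"];d=z["d"]
    v,u=np.mgrid[0:400,0:640]
    P=np.stack([(u-K[0,2])/K[0,0]*d,(v-K[1,2])/K[1,1]*d,d],-1)@E[:3,:3].T+E[:3,3]
    P[d<=0]=np.nan
    return P,z["im"]
E
python3 - <<'E'
from h import *
import cv2
for n in("top0","scene0"):
    P,im=cloud(n); 
    roi=(P[...,0]>330)&(P[...,0]<680)&(P[...,1]>-150)&(P[...,1]<320)
    print(n,"bench z",np.nanmedian(P[...,2][roi]))
    def comp(lo,hi,mn=6):
        m=(roi&(P[...,2]>lo)&(P[...,2]<hi)).astype(np.uint8)
        k,l,s,c=cv2.connectedComponentsWithStats(m)
        for i in range(1,k):
            if s[i,4]>=mn:
                Q=P[l==i]; (cx,cy),r=cv2.minEnclosingCircle(Q[:,:2].astype(np.float32))
                print(lo,hi,"n",s[i,4],"px",c[i].round(),"circle",round(cx),round(cy),round(r),"med",np.median(Q,0).round(),"zmax",Q[:,2].max().round())
    comp(205,300); comp(170,204); comp(100,125); comp(44,62); comp(30,44)
E
```

```text
top0 bench z 0.419752416438655
205 300 n 534 px [248. 199.] circle 542 196 59 med [547. 178. 244.] zmax 251.0
170 204 n 623 px [302. 204.] circle 531 82 95 med [537.  74. 196.] zmax 204.0
100 125 n 144 px [339. 191.] circle 567 -9 42 med [572. -14. 108.] zmax 113.0
100 125 n 164 px [321. 241.] circle 453 32 36 med [447.  32. 118.] zmax 124.0
100 125 n 125 px [379. 272.] circle 378 -119 42 med [ 381. -107.  108.] zmax 113.0
44 62 n 102 px [318. 161.] circle 675 42 48 med [650.  40.  53.] zmax 58.0
44 62 n 6 px [249. 190.] circle 575 216 6 med [576. 217.  51.] zmax 61.0
44 62 n 6 px [313. 232.] circle 470 53 8 med [470.  54.  50.] zmax 60.0
44 62 n 6 px [310. 240.] circle 453 60 6 med [453.  60.  51.] zmax 57.0
44 62 n 19 px [325. 249.] circle 435 25 22 med [426.  22.  51.] zmax 60.0
44 62 n 7 px [312. 247.] circle 435 54 7 med [434.  55.  52.] zmax 62.0
44 62 n 19 px [370. 259.] circle 402 -93 22 med [407. -89.  55.] zmax 61.0
44 62 n 18 px [387. 284.] circle 346 -133 17 med [ 342. -134.   52.] zmax 62.0
30 44 n 36 px [308. 161.] circle 659 61 32 med [652.  71.  39.] zmax 44.0
30 44 n
[... 1986 characters left out ...]
2. 250.  39.] zmax 44.0
30 44 n 41 px [245. 185.] circle 345 -117 23 med [ 341. -118.   39.] zmax 44.0
30 44 n 66 px [251. 203.] circle 397 -114 37 med [ 416. -114.   38.] zmax 44.0
30 44 n 15 px [310. 206.] circle 478 47 10 med [480.  48.  38.] zmax 42.0
30 44 n 6 px [294. 205.] circle 463 4 7 med [462.   5.  37.] zmax 44.0
30 44 n 33 px [356. 221.] circle 566 159 16 med [577. 153.  38.] zmax 43.0
30 44 n 62 px [299. 224.] circle 543 -2 29 med [532.   0.  37.] zmax 44.0
30 44 n 83 px [301. 245.] circle 580 -11 40 med [605. -16.  37.] zmax 44.0
30 44 n 20 px [279. 240.] circle 566 -70 10 med [566. -69.  33.] zmax 43.0
30 44 n 141 px [329. 254.] circle 675 42 43 med [648.  48.  36.] zmax 44.0
```

```bash
cat >> h.py <<'E'
import cv2
def measure(n,col=None):
    P,im=cloud(n); X,Y,Z=P[...,0],P[...,1],P[...,2]
    box=(X>380)&(X<720)&(Y>-80)&(Y<290)
    hub=P[box&(Z>242)&(Z<256)]
    lev=P[box&(Z>215)&(Z<256)]
    sp=P[box&(Z>178)&(Z<204)]
    rim=P[box&(Z>104)&(Z<114)&(np.hypot(X-568,Y+9)<60)]
    return hub,lev,sp,rim
E
python3 - <<'E'
from h import *
for n in("top0","scene0"):
    hub,lev,sp,rim=measure(n)
    # hub: densest disc of 19 mm radius among high points
    D=np.linalg.norm(hub[:,None,:2]-hub[None,:,:2],axis=2)<19
    c=hub[D.sum(1).argmax(),:2]
    for _ in range(10): c=hub[np.linalg.norm(hub[:,:2]-c,axis=1)<21][:,:2].mean(0)
    h=hub[np.linalg.norm(hub[:,:2]-c,axis=1)<21]; (hx,hy),r=cv2.minEnclosingCircle(h[:,:2].astype(np.float32))
    print(n,"hub",c.round(1),"circ",hx,hy,r,"z",np.median(h[:,2]))
    d=np.linalg.norm(lev[:,:2]-c,axis=1); b=lev[(d>74)]
    (bx,by),r=cv2.minEnclosingCircle(b[:,:2].astype(np.float32)); print("ball",bx,by,r,"dist",np.hypot(bx-c[0],by-c[1]),"ztop",b[:,2].max(),"ang",np.arctan2(by-c[1],bx-c[0]))
    d=np.linalg.norm(sp[:,:2]-c,axis=1); s=sp[(d>35)&(d<185)]
    vx,vy,x0,y0=cv2.fitLine(s[:,:2].astype(np.float32),cv2.DIST_HUBER,0,.01,.01).ravel()
    if vy>0: vx,vy=-vx,-vy
    off=(c[0]-x0)*vy-(c[1]-y0)*vx
    print("spout ang",np.arctan2(vy,vx),"offset of hub from line",off,"pt",x0,y0,"far",((s[:,:2]-c)@[vx,vy]).max())
    (jx,jy),r=cv2.minEnclosingCircle(rim[:,:2].astype(np.float32)); print("rim",jx,jy,r,"jug dist",np.hypot(jx-c[0],jy-c[1]),"ang",np.arctan2(jy-c[1],jx-c[0]))
# base plate by top
P,im=cloud("top0");m=(abs(P[...,2]-12)<5)&(P[...,0]>430)&(P[...,0]<680)&(P[...,1]>60)&(P[...,1]<270)
m=cv2.morphologyEx(m.astype(np.uint8),cv2.MORPH_OPEN,np.ones((3,3)))
k,l,s,c=cv2.connectedComponentsWithStats(m);i=1+s[1:,4].argmax();print("plate",cv2.minAreaRect(P[l==i][:,:2].astype(np.float32)),s[i])
E
```

```text
top0 hub [561.7 160.8] circ 561.8754272460938 161.0301971435547 18.81876564025879 z 246.39421119331718
ball 514.640380859375 233.40773010253906 13.05949592590332 dist 86.48086281146928 ztop 249.38207468731355 ang 2.1460375400444396
spout ang -1.8460541 offset of hub from line 0.0854745032573021 pt 532.8836 58.53749 far 178.14257786604253
rim 567.083740234375 -8.540901184082031 41.86440658569336 jug dist 169.47178389911736 ang -1.5389593785697548
scene0 hub [565.4 159.7] circ 563.857177734375 160.4292755126953 19.42574119567871 z 247.87521276437496
ball 517.0281372070312 232.02569580078125 11.67092227935791 dist 86.95629858064447 ztop 248.69275572477625 ang 2.1602500795145074
spout ang -1.8479141 offset of hub from line 2.3533977418622776 pt 539.07666 58.70941 far 176.3174692754553
rim 567.70458984375 -6.858603000640869 43.514381408691406 jug dist 166.61874473622376 ang -1.5567708302618617
plate ((523.9878540039062, 159.4676055908203), (55.284629821777344, 126.86925506591797), 0.3798413574695587) [249 201  49  22 787]
```

```bash
python3 - <<'E'
from h import *
for n in("top0","scene0"):
    P,im=cloud(n);Q=P.reshape(-1,3)
    a=np.array([227,582.]);b=np.array([515,25.])
    L=np.linalg.norm(b-a);t=(Q[:,:2]-a)@(b-a)/L;w=abs((Q[:,:2]-a)@np.array([-(b-a)[1],(b-a)[0]])/L)
    for lo in range(-100,700,100):
        m=(t>lo)&(t<lo+100)&(w<130); print(n,lo,Q[m][:,2].max() if m.any() else None)
    g=(Q[:,0]>200)&(Q[:,0]<420)&(Q[:,1]>480)&(Q[:,1]<720)&(Q[:,2]>40); print("machine",np.nanmin(Q[g],0).round(),np.nanmax(Q[g],0).round())
E
```

```text
top0 -100 349.3441297189364
top0 0 567.0068837586509
top0 100 578.449526241818
top0 200 94.30436100455358
top0 300 44.40769405878859
top0 400 249.38207468731355
top0 500 251.3809490611942
top0 600 203.8213097011419
machine [200. 480.  63.] [420. 686. 569.]
scene0 -100 450.6104859022357
scene0 0 457.7979788428605
scene0 100 35.81117895776731
scene0 200 93.02833479993888
scene0 300 43.42673325592796
scene0 400 248.69275572477625
scene0 500 251.7852930460947
scene0 600 202.56067180449247
machine [200. 488.  54.] [420. 684. 458.]
```

```bash
python3 - <<'E'
from h import *
for n,pts in(("top0",[(90,270),(80,245),(125,270),(70,300),(65,365),(40,350),(20,370),(120,360)]),("scene0",[(465,115),(463,140),(480,140),(460,20),(460,45),(440,35),(245,20),(412,105)])):
    P,im=cloud(n); z=np.load(f"pics/{n}.npz");E=np.linalg.inv(z["extrinsics"]);K=z["camera_matrix"]
    p=K@(E@[227,582,222,1])[:3];print(n,"tcp px",p[:2]/p[2])
    for u,v in pts: print((u,v),P[v,u].round())
E
```

```text
top0 tcp px [ 65.01761868 345.4491361 ]
(90, 270) [380. 578. 132.]
(80, 245) [441. 578. 180.]
(125, 270) [368. 545.  15.]
(70, 300) [310. 621. 137.]
(65, 365) [222. 514. 343.]
(40, 350) [ -49. 1223. -747.]
(20, 370) [239. 545. 427.]
(120, 360) [138. 550.  18.]
scene0 tcp px [445.23999968  69.6988902 ]
(465, 115) [358. 602. 136.]
(463, 140) [437. 554. 112.]
(480, 140) [463. 594. 123.]
(460, 20) [256. 563. 400.]
(460, 45) [257. 587. 321.]
(440, 35) [224. 533. 345.]
(245, 20) [ 42.  -4. 391.]
(412, 105) [129. 554.  20.]
```

```bash
python3 -m creep '{"delta_pos":[[0,0,-0.03],[0,0,-0.03],[0,0,-0.03],[0,0,-0.03],[0,0,0],[0,0,0],[0,0,0],[0,0,0],[0,0,0],[0,0,0],[0,0,0],[0,0,0],[0,0,0],[0,0,0],[0,0,0]],"twist":[[0,0,0],[0,0,0],[0,0,0],[0,0,0],[0,0,6.875],[0,0,6.875],[0,0,6.875],[0,0,6.875],[0,0,6.875],[0,0,6.875],[0,0,6.875],[0,0,6.875],[0,0,6.875],[0,0,6.875],[0,0,0]]}' 0; python3 -c "
from workcell import *;import cv2
o=get_obs();print(o['ee_pos'],o['qpos'],o['width']);print(cv2.Rodrigues(o['orientation'])[0].round(3))"
```

```text
t: 1.35
ee_pos: [226.9, 582.0, 342.2]
orientation: [2.227, 2.215, -0.001]
ft_force: [0.4, 0.3, -1.0]
width: 0.4
grasp_force: 0.0
[226.91498104 582.03788178 342.15127953] [1.18000567e+00 3.15334139e-01 1.50742263e+00 7.28030332e-06
 1.31984272e+00 1.18521066e+00] 0.37665421231866125
[[ 0.005  1.    -0.   ]
 [ 1.    -0.005 -0.001]
 [-0.001 -0.    -1.   ]]
```

```bash
python3 -m creep '{"delta_pos":[[-0.0344,0.0161,0],[-0.0344,0.0161,0],[-0.0344,0.0161,0],[-0.0344,0.0161,0],[-0.0344,0.0161,0],[-0.0344,0.0161,0],[-0.0344,0.0161,0],[-0.0344,0.0161,0],[-0.0344,0.0161,0],[-0.0344,0.0161,0],[-0.0344,0.0161,0],[-0.0344,0.0161,0],[-0.0344,0.0161,0],[-0.0344,0.0161,0],[-0.0344,0.0161,0],[-0.0344,0.0161,0],[0,0,0],[0,0,0]],"twist":[[0,0,0],[0,0,0],[0,0,0],[0,0,0],[0,0,0],[0,0,0],[0,0,0],[0,0,0],[0,0,0],[0,0,0],[0,0,0],[0,0,0],[0,0,0],[0,0,0],[0,0,0],[0,0,0],[0,0,0],[0,0,0]]}' 0; python3 -c "
from workcell import *;import cv2,numpy as np
o=get_obs();print(o['ee_pos'],o['qpos'],o['width']);print(cv2.Rodrigues(o['orientation'])[0].round(3))
im,d=get_image('wrist');cv2.imwrite('pics/w1.png',im[:,:,::-1]);np.savez('pics/w1.npz',im=im,d=d,**camera_params('wrist'))"
```

```text
t: 2.85
ee_pos: [484.4, 30.0, 342.3]
orientation: [-2.223, -2.219, 0.001]
ft_force: [0.2, 0.2, -0.1]
width: 0.7
grasp_force: 0.0
[484.38662707  30.03462264 342.32539494] [3.73267996e-02 8.38781386e-02 1.79651247e+00 1.26433409e-04
 1.26197966e+00 3.88043737e-02] 0.6581122805053748
[[ 0.002  1.    -0.001]
 [ 1.    -0.002  0.   ]
 [ 0.    -0.001 -1.   ]]
```

View pics/w1.png

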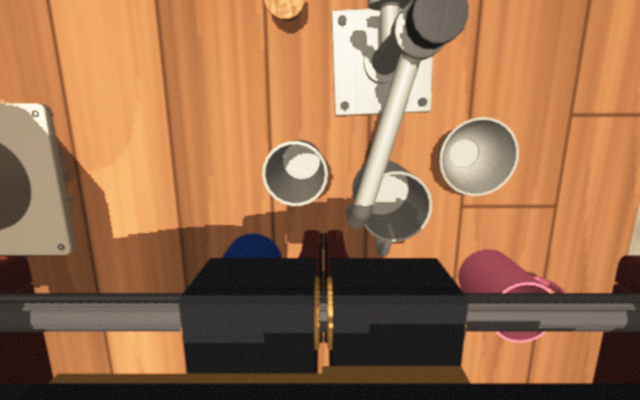

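The wrist view shows the spout from the hub at (437,25) to its end at (360,213). The jug mouth is at (393,205) with its handle below at (385,245), and the shut fingers are at about x=323.

```bash
cat >> h.py <<'E'
def state(n):
    hub,lev,sp,rim=measure(n); c=np.array([562.5,160.7])
    h=hub[np.linalg.norm(hub[:,:2]-c,axis=1)<22]
    if len(h)>5: print("hub",cv2.minEnclosingCircle(h[:,:2].astype(np.float32)),"z",np.median(h[:,2]))
    d=np.linalg.norm(sp[:,:2]-c,axis=1); s=sp[(d>35)&(d<185)&(sp[:,2]>190)&(sp[:,2]<204)]
    if len(s)>20:
        vx,vy,x0,y0=cv2.fitLine(s[:,:2].astype(np.float32),cv2.DIST_HUBER,0,.01,.01).ravel()
        if vy>0: vx,vy=-vx,-vy
        print("spout ang",np.arctan2(vy,vx),"hub off",(c[0]-x0)*vy-(c[1]-y0)*vx,"pt",x0,y0,"z",np.median(s[:,2]),len(s))
    if len(rim)>20: print("rim",cv2.minEnclosingCircle(rim[:,:2].astype(np.float32)),"z",np.median(rim[:,2]))
    d=np.linalg.norm(lev[:,:2]-c,axis=1);b=lev[(d>70)&(d<105)]
    if len(b)>5:
        (x,y),r=cv2.minEnclosingCircle(b[:,:2].astype(np.float32));print("ball",x,y,r,"ang",np.arctan2(y-c[1],x-c[0]),"dist",np.hypot(x-c[0],y-c[1]))
E
python3 -c "
from h import *
z=np.load('pics/w1.npz');print(z['extrinsics'].round(2))
state('w1')"
```

```text
[[ 1.0000e+00 -0.0000e+00 -0.0000e+00  4.8473e+02]
 [-0.0000e+00 -9.7000e-01 -2.4000e-01  9.5690e+01]
 [-0.0000e+00  2.4000e-01 -9.7000e-01  5.0383e+02]
 [ 0.0000e+00  0.0000e+00  0.0000e+00  1.0000e+00]]
hub ((561.694091796875, 159.64540100097656), 19.05767822265625) z 246.46839059032249
spout ang -1.8426783 hub off -2.083300421154675 pt 534.26575 67.181786 z 197.06987914684936 3143
rim ((566.8591918945312, -9.360493659973145), 41.96024703979492) z 108.99332954957364
```

```bash
python3 -m creep '{"delta_pos":[[0,0,0.035],[0,0,0.035],[0,0,0.035],[0,0,0.035],[0,0,0.035],[0,0,0],[0,0.005,0],[0,0.005,0],[0,0.005,0],[0,0.005,0],[0,0.005,0],[0,0.005,0],[0,0.005,0],[0,0.005,0],[0,0.005,0],[0,0.005,0],[0,0.005,0],[0,0,0]],"twist":[[0,0,0],[0,0,0],[0,0,0],[0,0,0],[0,0,0],[0,0,0],[0,0,0],[0,0,0],[0,0,0],[0,0,0],[0,0,0],[0,0,0],[0,0,0],[0,0,0],[0,0,0],[0,0,0],[0,0,0],[0,0,0]]}' 0; python3 -c "
from workcell import *;import cv2,numpy as np
im,d=get_image('wrist');np.savez('pics/w2.npz',im=im,d=d,**camera_params('wrist'))
im,d=get_image('scene');cv2.imwrite('pics/s2.png',im[:,:,::-1]);np.savez('pics/s2.npz',im=im,d=d,**camera_params('scene'))
from h import *;state('w2');state('s2')"
```

```text
t: 4.4
ee_pos: [540.4, 31.6, 167.7]
orientation: [2.222, 2.22, 0.001]
ft_force: [0.3, -0.5, 0.2]
width: 0.8
grasp_force: 0.0
spout ang -1.6266531 hub off 0.6029017282941984 pt 558.9261 85.98371 z 197.20415466381422 11358
rim ((571.986328125, 11.071061134338379), 34.861331939697266) z 109.06017535527752
ball 543.994384765625 63.65694808959961 23.07691764831543 ang -1.7592288774475433 dist 98.79175936932896
hub ((563.1849975585938, 160.57211303710938), 19.282215118408203) z 248.06602657275528
spout ang -1.6188725 hub off 6.718093043778088 pt 564.8325 69.38752 z 197.560926315419 157
rim ((569.23779296875, -7.70979118347168), 43.195953369140625) z 109.34214586062319
ball 517.9738159179688 231.75991821289062 13.74947738647461 ang 2.1305457740853857 dist 83.85757595667573
```

View pics/s2.png

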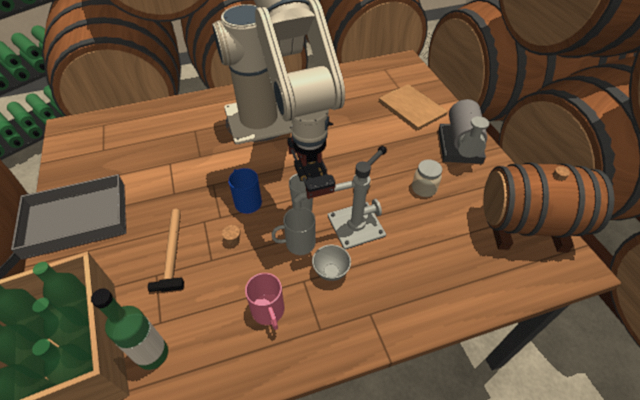

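The pusher (fingers at about (318,183)) has swung the spout most of the way, and the jug at (299,230) stands as before. The spout needs about 0.08 rad, or 10 mm, more.

```bash
python3 -m creep '{"delta_pos":[[0,0.0025,0],[0,0.0025,0],[0,0.0025,0],[0,0.0025,0],[0,0,0],[0,-0.01,0],[0,-0.03,0],[0,0,-0.035],[0,0,-0.035],[0,0,-0.035],[0,0,-0.035],[0,0,-0.035],[0,0,0],[0,0,0]],"twist":[[0,0,0],[0,0,0],[0,0,0],[0,0,0],[0,0,0],[0,0,0],[0,0,0],[0,0,0],[0,0,0],[0,0,0],[0,0,0],[0,0,0],[0,0,0],[0,0,0]]}' 0; python3 -c "
from workcell import *;import cv2,numpy as np
for a,n in(('wrist','w3'),('scene','s3'),('top','t3')):
    im,d=get_image(a);np.savez(f'pics/{n}.npz',im=im,d=d,**camera_params(a))
    if a!='scene': cv2.imwrite(f'pics/{n}.png',im[:,:,::-1])
from h import *
for n in('w3','s3','t3'):print(n);state(n)"
```

```text
t: 5.67
ee_pos: [509.8, 31.9, 344.8]
orientation: [2.22, 2.218, 0.006]
ft_force: [0.3, 0.3, -0.4]
width: 0.4
grasp_force: 0.0
w3
hub ((560.81103515625, 158.1234588623047), 18.837215423583984) z 244.36395679595466
spout ang -1.5248648 hub off -2.8070616381571876 pt 564.1811 62.990265 z 195.0303543073187 2883
rim ((565.6590576171875, -11.03093433380127), 42.213253021240234) z 107.01306866724337
s3
hub ((563.916015625, 161.25445556640625), 19.137563705444336) z 247.99069542399758
spout ang -1.5228949 hub off 4.6181788010538165 pt 572.0529 57.8709 z 198.13132536132997 348
rim ((568.7604370117188, -7.9455952644348145), 43.05992126464844) z 109.49481465414283
ball 519.186767578125 230.67095947265625 12.687443733215332 ang 2.1250818829644027 dist 82.2919878989168
t3
hub ((561.9937744140625, 161.61276245117188), 18.440576553344727) z 246.26550903744328
ball 515.84375 231.68594360351562 15.281415939331055 ang 2.1522586016085326 dist 84.94592311196578
```

View pics/w3.png

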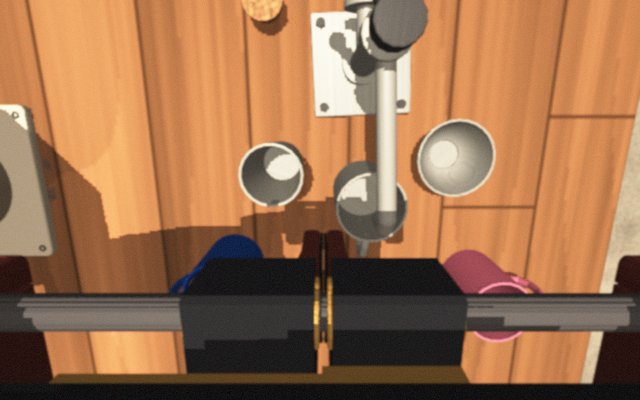

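The outlet sits over the jug mouth (spout near (387,205), jug (370,205), the shift being parallax). By measurement the spout is 0.018 rad, about 3 mm, from the jug's axis. Next is the clamp lever, whose angle is about 2.14.

```bash
python3 -m creep '{"delta_pos":[[0.0326,-0.004,0],[0.0326,-0.004,0],[0.0326,-0.004,0],[0.0326,-0.004,0],[0.0326,-0.004,0],[0,0,0.025],[0,0,0.025],[0,0,0.025],[0,0,0.025],[0,0,0.025],[0,0,0],[0,0,0]],"twist":[[0,0,0],[0,0,0],[0,0,0],[0,0,0],[0,0,0],[0,0,0],[0,0,0],[0,0,0],[0,0,0],[0,0,0],[0,0,0],[0,0,0]]}' 0; python3 -c "
from workcell import *;import cv2
o=get_obs();print(o['ee_pos'],o['qpos'],o['ft_force']);print(cv2.Rodrigues(o['orientation'])[0].round(3))"
```

```text
t: 6.82
ee_pos: [487.7, 194.1, 215.6]
orientation: [-2.221, -2.219, 0.008]
ft_force: [0.6, 0.8, 0.2]
width: 0.3
grasp_force: 0.0
[487.65792273 194.10513215 215.64077913] [3.56108334e-01 2.88235382e-01 1.85276650e+00 5.82185476e-05
 1.00602617e+00 3.56954902e-01] [0.62339168 0.75240723 0.17869176]
[[ 0.001  1.    -0.005]
 [ 1.    -0.001 -0.002]
 [-0.002 -0.005 -1.   ]]
```

```bash
python3 -m creep '{"delta_pos":[[0.0034,0.0056,0],[0.0034,0.0056,0],[0.0034,0.0056,0],[0.0034,0.0056,0],[0.0033,0.0044,0],[0.0033,0.0044,0],[0.0033,0.0044,0],[0.0033,0.0044,0],[0.0018,0.0052,0],[0.0018,0.0052,0],[0.0018,0.0052,0],[0.0018,0.0052,0],[0.0004,0.0048,0],[0.0004,0.0048,0],[0.0004,0.0048,0],[0.0004,0.0048,0],[0,0,0],[0,0,0]],"twist":[[0,0,0],[0,0,0],[0,0,0],[0,0,0],[0,0,0],[0,0,0],[0,0,0],[0,0,0],[0,0,0],[0,0,0],[0,0,0],[0,0,0],[0,0,0],[0,0,0],[0,0,0],[0,0,0],[0,0,0],[0,0,0]]}' 0; python3 -c "
from workcell import *;import cv2,numpy as np
for a,n in(('scene','s4'),):
    im,d=get_image(a);np.savez(f'pics/{n}.npz',im=im,d=d,**camera_params(a))
    cv2.imwrite(f'pics/{n}.png',cv2.resize(im[110:290,240:440,::-1],None,fx=3,fy=3))
from h import *
state('s4')"
```

```text
t: 8.32
ee_pos: [570.1, 230.5, 217.8]
orientation: [2.222, 2.22, 0.002]
ft_force: [0.1, 0.3, 0.1]
width: 0.5
grasp_force: 0.0
hub ((564.1149291992188, 161.72813415527344), 19.678302764892578) z 247.63604184175148
spout ang -1.5251019 hub off 4.776932472286763 pt 571.9595 58.405403 z 198.10394590355315 348
rim ((567.8068237304688, -8.591085433959961), 43.426185607910156) z 109.7538684391319
ball 592.334716796875 239.41517639160156 16.685340881347656 ang 1.2085049324663877 dist 84.17950653639332
```

View pics/s4.png

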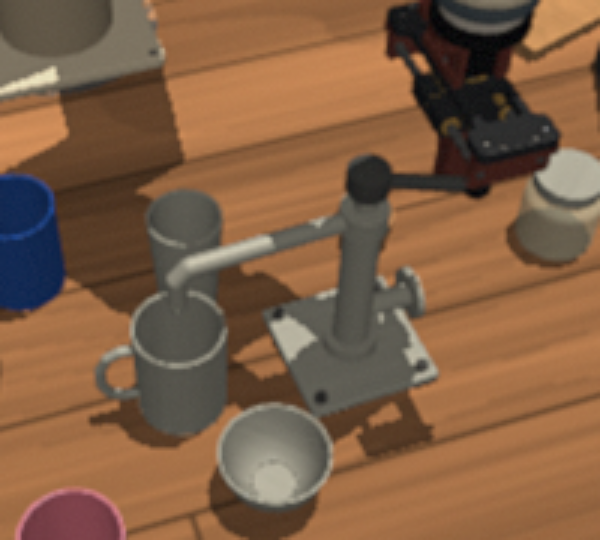

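The crop shows the spout's end inside the jug's mouth at (180,290), and the fingers at the lever's ball at (478,185), with the lever past halfway. I continue along the arc to the stop.

```bash
python3 -m creep '{"delta_pos":[[-0.0007,0.0038,0],[-0.0007,0.0038,0],[-0.0007,0.0038,0],[-0.0007,0.0038,0],[-0.0011,0.0028,0],[-0.0011,0.0028,0],[-0.0011,0.0028,0],[0,0,0]],"twist":[[0,0,0],[0,0,0],[0,0,0],[0,0,0],[0,0,0],[0,0,0],[0,0,0],[0,0,0]]}' 0; python3 -c "
from workcell import *;import cv2,numpy as np
for a,n in(('scene','s5'),('wrist','w5')):
    im,d=get_image(a);np.savez(f'pics/{n}.npz',im=im,d=d,**camera_params(a))
from h import *
state('s5');state('w5');print(get_obs()['ft_force'])"
```

```text
t: 9.03
ee_pos: [588.8, 225.4, 217.2]
orientation: [-2.217, -2.214, 0.009]
ft_force: [-19.0, 7.1, 8.1]
width: 0.6
grasp_force: 9.8
hub ((563.242431640625, 162.0219268798828), 19.62578773498535) z 248.04255503878437
spout ang -1.5290083 hub off 5.514135119395667 pt 572.2716 58.992046 z 198.47802354057183 345
rim ((568.732421875, -8.345346450805664), 43.54244613647461) z 109.5771268872353
ball 612.2213134765625 229.69679260253906 16.847536087036133 ang 0.9463570103859172 dist 85.04567245470157
ball 603.7227783203125 232.8213348388672 24.357696533203125 ang 1.0515395594056156 dist 83.07108035523329
[-18.44149186   6.91598697   8.14480675]
```

About 20 N across the lever means it is against its stop. I back off and look.

```bash
python3 -m creep '{"delta_pos":[[0.003,-0.004,0],[0.006,-0.008,0],[0.015,-0.018,0],[0.015,-0.018,0],[0,0,-0.03],[0,0,-0.03],[0,0,-0.03],[0,-0.03,-0.03],[0,-0.03,0],[0,-0.03,0],[0,-0.03,0],[0,0,0],[0,0,0]],"twist":[[0,0,0],[0,0,0],[0,0,0],[0,0,0],[0,0,0],[0,0,0],[0,0,0],[0,0,0],[0,0,0],[0,0,0],[0,0,0],[0,0,0],[0,0,0]]}' 0; python3 -c "
from workcell import *;import cv2,numpy as np
for a,n in(('scene','s6'),('top','t6')):
    im,d=get_image(a);np.savez(f'pics/{n}.npz',im=im,d=d,**camera_params(a))
    cv2.imwrite(f'pics/{n}.png',im[:,:,::-1])
from h import *
state('s6');state('t6')"
```

```text
t: 10.22
ee_pos: [425.2, 263.6, 338.0]
orientation: [2.22, 2.221, 0.004]
ft_force: [0.3, -0.2, -0.3]
width: 0.1
grasp_force: 0.0
hub ((563.9387817382812, 161.3804931640625), 19.541967391967773) z 247.94443439557335
spout ang -1.5296104 hub off 5.204556991479106 pt 571.91595 58.611706 z 197.96436195489554 346
rim ((568.3487548828125, -8.57365894317627), 43.115718841552734) z 109.58223770804545
ball 615.20947265625 227.42782592773438 15.486374855041504 ang 0.9022336023903316 dist 85.03464741352191
hub ((561.7925415039062, 160.8438262939453), 18.82732391357422) z 246.41547099765472
spout ang -1.5238453 hub off -0.938453425419322 pt 566.28314 60.18757 z 196.40290899449883 465
rim ((567.1038818359375, -8.54537582397461), 41.8720817565918) z 108.82441645422671
ball 613.57275390625 227.25718688964844 14.625520706176758 ang 0.9162824604853236 dist 83.89448920061416
```

View pics/s6.png

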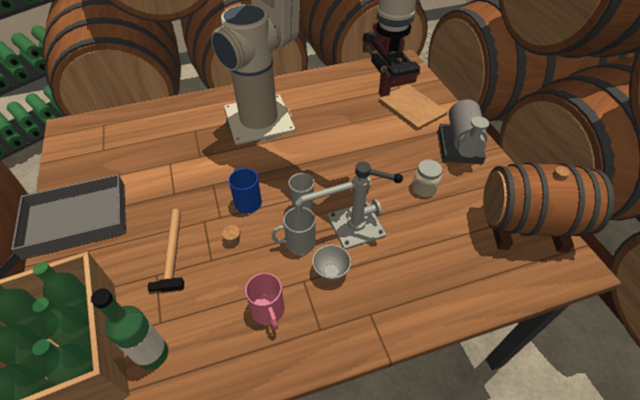

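The scene shows the spout over the jug at (299,205), the lever swung to (398,178), everything else in place and the arm clear. One check on the lever's angle before handing in.

```bash
python3 - <<'E'
from h import *
for n in("t3","top0","t6","s6"):
    hub,lev,sp,rim=measure(n); c=np.array([562.2,160.8] if n[0]=="t" else [563.9,161.1])
    d=np.linalg.norm(lev[:,:2]-c,axis=1); b=lev[(d>28)&(d<105)]
    if n=="t3": b=b[b[:,0]<562]
    m=np.median(np.arctan2(b[:,1]-c[1],b[:,0]-c[0])); v=cv2.fitLine(b[:,:2].astype(np.float32),cv2.DIST_HUBER,0,.01,.01).ravel()
    print(n,"median ang",m,"line",np.arctan2(v[1],v[0])%np.pi,len(b))
# plate yaw via its corner bolts / edges, top view
P,im=cloud("t6");m=((abs(P[...,2]-12)<5)&(P[...,0]>480)&(P[...,0]<645)&(P[...,1]>80)&(P[...,1]<245)).astype(np.uint8)
print("plate",cv2.minAreaRect(P[m>0][:,:2].astype(np.float32)))
def others(n):
    P,im=cloud(n)
    for k,(x,y,r,lo,hi) in dict(bung_a=(438,231,45,30,46),bung_b=None or (505,-215,60,30,46),beaker=(452,32,50,112,126),bowl=(675,42,65,48,60),jar=(490,400,80,80,98)).items():
        q=P[(np.hypot(P[...,0]-x,P[...,1]-y)<r)&(P[...,2]>lo)&(P[...,2]<hi)]
        if len(q)>5: print(n,k,np.round(cv2.minEnclosingCircle(q[:,:2].astype(np.float32))[0],1),end=' ')
    print()
others("top0");others("t6");others("scene0");others("s6")
E
```

```text
t3 median ang 2.1714687871798057 line 2.1638947 242
top0 median ang 2.1699219987162115 line 2.1671867 247
t6 median ang 0.912340611526266 line 0.907202 239
s6 median ang 0.8641367643844691 line 0.87731385 196
plate ((561.6552734375, 160.90679931640625), (129.72535705566406, 128.30938720703125), 2.295262336730957)
top0 bung_a [437.9 231.4] top0 bung_b [ 498.5 -188.3] top0 beaker [452.7  31.8] top0 bowl [680.9  42.3] top0 jar [491.1 418. ] 
t6 bung_a [437.7 231.1] t6 bung_b [ 498.7 -188.3] t6 beaker [452.6  31.9] t6 bowl [681.2  41.7] t6 jar [491.3 418. ] 
scene0 bung_a [449.1 250.1] scene0 bung_b [ 500.3 -187.9] scene0 beaker [454.1  33.4] scene0 bowl [681.8  43.2] scene0 jar [492.9 417.6] 
s6 bung_a [449.3 251.2] s6 bung_b [ 500.1 -189.2] s6 beaker [453.4  33.2] s6 bowl [681.5  43.7] s6 jar [490.9 418.5]
```

```bash
python3 -c "from workcell import *;print(close_job())"
```

```text
the job is handed in; nothing more can be done
None
```

The job is handed in: the spout's outlet measured about 3 mm from the jug's axis, the clamp lever is home against its stop, and no vessel, bung or jar shifted measurably; I checked the mallet only by eye.

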